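Close the vent of the red food carrier

ROBOT

A 7-joint arm with a two-finger parallel gripper is mounted at the origin on the work surface. World frame = base frame: x ahead of the robot, y to its left, z up, the work surface at z = 0. Lengths are in m, angles in rad, forces in N, time in s.
With the tool pointing down it reaches from about 0.4 to 0.85 m from the base axis. Payload 10.4 kg.
Tool frame: the origin (TCP) lies midway between the tips of the shut fingers; the grasp point (between the pads) lies 19 mm behind it; z points along the fingers, x is the direction in which the jaws open and shut, and the axes are right-handed (so a half turn about z gives the same grasp; the last joint's range is limited). The gripper opens to 85 mm and grips with 20 to 120 N. Pads are 22 mm wide; open, the fingers measure 114 mm over their backs; the gripper's body (76 mm by 85 mm) begins 54 mm behind the grasp point. The pads swing forward as they close: fully open they stand 13 mm farther back than shut.
Start: joints at [1.307, 0.332, -0.065, 1.46, 0.022, 1.35, -0.088], TCP at [0.149, -0.607, 0.231] pointing down, gripper open.
Joint ranges: [-2.6, 2.6], [-0.5, 2.12], [-1.47, 1.34], [0.16, 2.42], [-1.27, 4.41], [0.06, 2.06], [-2.6, 2.6]. Speed limits (rad/s): [2.22, 2.22, 2.79, 2.79, 3.14, 3.14, 3.14].

INTERFACE

Orientations are given as a unit quaternion [x, y, z, w].
In Python, from workcell import telemetry, eyes, order gives the robot as it stands.
- The arm moves only by the tool servo_tool, never from a script. Its argument "deltas" is a list of rows, each a list of 3 entries, a list of its own where there are three numbers: the shift along the tool's x, y, z in cm, then the turn about the tool's z in rad, then the finger opening in cm, from 0 to 8.54. A call has 1 to 12 rows; each row shifts and turns the pose as measured when the row begins, along the tool's axes as they then stand; what a row does not reach is not made up. A row lasts 1/12 s, in which the tool goes at most 41.7 mm and 7.16 degrees, less where a joint would pass 70% of its speed; a pose out of reach is approached as far as the arm can. A call is refused whole if a number of a shift passes 4.17 or a number of a turn 0.125, either way. A call with a gripper value outside its range is refused whole. The fingers move at their own pace and stop on an object; "force" is the grip in N (left out, the last holds). Time passes only in rows, so rows that do not move let the fingers close. It gives the time, the measured TCP pose, the force and the opening at its end, in the units of the state.
- telemetry.get_obs(): the state, without advancing time (a new reading comes with each control period).
- eyes.camera(name): name is "scene" or "top"; returns (picture, depth): 420x560x3 uint8, blue, green, red; 420x560 float32, m along the optical axis (not along the pixel's ray), 0 where there is no reading.
- eyes.calibration(name): a dict with "fx", "fy", "cx", "cy" (pixels), "rvec" (rotation vector, rad) and "tvec" (3), from world to camera coordinates, as OpenCV has them. Camera axes: x right, y down, z forward; pixel columns grow to the right and rows downward; lengths in m; the calibration is good to about 2 mm. A picture is of the moment at which its call begins. calibration takes no time and is no camera call.
- order.hand_in(): hands the job in, once; it reports no verdict.
The state is a dict: "clock": time; "joint_pos": joint angles; "joint_velocities": joint speeds; "tau": joint torques, N m; "position": TCP position; "ee_rot": TCP orientation; "ft_force": force on the tool from outside, world axes, zero at the start; "torque": the same for the moment, N m; "grip_width": opening from 0.0 (shut) to 1.0 (fully open).
Only numpy, scipy, OpenCV 4.12 (cv2) and the standard library are available. Lean on these libraries where they do the work, as an engineer would, in place of code of your own. Each camera call takes 0.05 s, during which the arm holds its last target. There are 200 camera calls.

TASK

The red insulated food carrier is about to leave the kitchen and its vent cap is loose: screw that cap down clockwise until it stops tight, then let go of it. The grey carrier is still steaming off, so leave its cap turned just as it is.

Things in the scene. Friction and masses are not known exactly. Their poses are not given: they have to be found in the camera images.
- red_cap (a joint): Turn of the red carrier's vent cap in rad, growing clockwise seen from above. 1.9 is the hard stop, fully tight; it starts loose at 0.6 to 1.0, so one grasp suffices. The cap sinks 4.8 mm per rad as it is screwed down, stays as left and takes about 0.12 N m to turn. Tight, its grip bar lies parallel to the carrier's long side; loose, 50 to 75 degrees anticlockwise of that.
- red_cap_grip (a point): Grip point on the axis of the red carrier's vent cap: a black disc 60 mm across, 10 mm thick, with an upright bar across its top, 46 long, 14 thick, 35 mm high above the disc. The point is in the bar, 24 mm above the disc, 11 mm below the bar's top; x along the bar (white line on its +x half), y across the 14 mm, z up. Moves with the cap; 176 mm above the table when tight.
- red_carrier: Dark red insulated box, 310 (x) by 210 (y) mm, firmly fixed; origin under its centre, z up, x along its long side, away from the robot. Flat lid 130 mm above the table. The cap's axis stands at x = -50 mm, y = 0 on a collar 12 mm high and 64 mm across; white thread shows between collar and cap while the cap is loose.
- grey_cap_end (a point): Point in the end of the bar of the grey carrier's vent cap (same cap and carrier but for the grey box), 22 mm out from that cap's axis, 24 mm above its disc; x outward along the bar, z up. This cap is loose too and must not be turned. The grey carrier is fixed beside the red one, on either side.

How it is judged:
By the outcome, as a careful person would: the job done as asked, in the order asked, and still so for the second after the job is handed in, with the robot touching nothing.
It also fails if it takes over 32 s, if anything falls off the work surface, if the arm or the gripper's body presses on something with over 40 N, if the wrist force passes 120 N, or if a joint passes its speed limit or range.

## Working session

There is one attempt and no reset: what is moved stays moved. The work goes in short steps, Python scripts to look and compute and a tool call to move; the robot and the scene stay as the last step left them, time stands still between calls to the robot, and variables do not carry over. Pictures are saved under pics/ and viewed, about 8 in all and at most 12, crops included, and the job is handed in when it is done.

Besides the shell and the picture viewer there is one more tool, called after "Call:" by a JSON object that holds its "api" and its "payload". servo_tool: Moves the arm, as the interface text tells. Its arguments: {"type":"object","properties":{"deltas":{"type":"array"},"force":{"type":"number"}},"required":["deltas"]}

```bash
mkdir -p pics; ls; cat > h.py <<'E'
import numpy as np, cv2
from workcell import telemetry, eyes, order
from scipy.spatial.transform import Rotation as R
def cal(n):
    c=eyes.calibration(n); K=np.array([[c['fx'],0,c['cx']],[0,c['fy'],c['cy']],[0,0,1]])
    Rm=cv2.Rodrigues(np.array(c['rvec'],float))[0]; return K,Rm,np.array(c['tvec'],float).ravel()
def onplane(n,uv,z):
    K,Rm,t=cal(n); uv=np.atleast_2d(uv).astype(float)
    d=(np.linalg.inv(K)@np.c_[uv,np.ones(len(uv))].T).T@Rm; o=-Rm.T@t
    return o+d*((z-o[2])/d[:,2])[:,None]
def cloud(n,dep):
    K,Rm,t=cal(n); v,u=np.mgrid[:dep.shape[0],:dep.shape[1]]
    p=np.stack([(u-K[0,2])/K[0,0]*dep,(v-K[1,2])/K[1,1]*dep,dep],-1); return (p-t)@Rm
def proj(n,P):
    K,Rm,t=cal(n); q=(np.atleast_2d(P)@Rm.T+t)@K.T; return q[:,:2]/q[:,2:]
E
python3 - <<'E'
from h import *
for n in('scene','top'):
    im,d=eyes.camera(n); cv2.imwrite(f'pics/{n}0.png',im); np.savez(f'{n}0.npz',im=im,d=d)
    K,Rm,t=cal(n); print(n,K[0,0],-Rm.T@t,Rm[2])
    p=cloud(n,d); hsv=cv2.cvtColor(im,cv2.COLOR_BGR2HSV)
    m=((hsv[...,0]<8)|(hsv[...,0]>172))&(hsv[...,1]>120)&(d>0)
    print(m.sum(), np.percentile(p[m],[5,50,95],axis=0))
s=telemetry.get_obs(); print(s['clock'],s['position'],s['ee_rot'],R.from_quat(s['ee_rot']).as_matrix().round(3),s['ft_force'],s['torque'])
E
```

```text
pics
scene 504.83154701064757 [1.07892243 0.39016994 1.05511282] [-0.46357013 -0.34812255 -0.81480883]
13035 [[0.37787276 0.07801124 0.05464682]
 [0.54849243 0.19510847 0.13103829]
 [0.66099462 0.29866584 0.13465916]]
top 468.5359737036276 [ 0.41855837 -0.00530601  1.08000035] [ 1.34675348e-01 -8.38982084e-04 -9.90889422e-01]
14951 [[0.3634862  0.06355888 0.12488081]
 [0.50129825 0.17522523 0.12912918]
 [0.63425913 0.28296921 0.13240423]]
0.1 [ 0.14895259 -0.60665199  0.23059079] [ 7.86928451e-01 -6.17043932e-01 -5.21594431e-04 -3.56627588e-04] [[ 0.239 -0.971 -0.   ]
 [-0.971 -0.239  0.001]
 [-0.001  0.    -1.   ]] [ 0.4284717  -0.09028684  1.12135556] [ 0.03936165 -0.00142335 -0.07050745]
```

View pics/scene0.png

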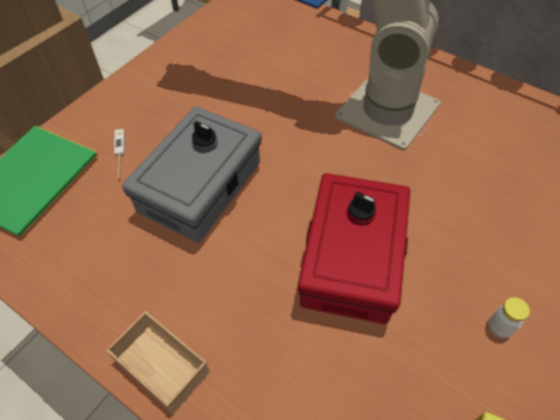

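View pics/top0.png

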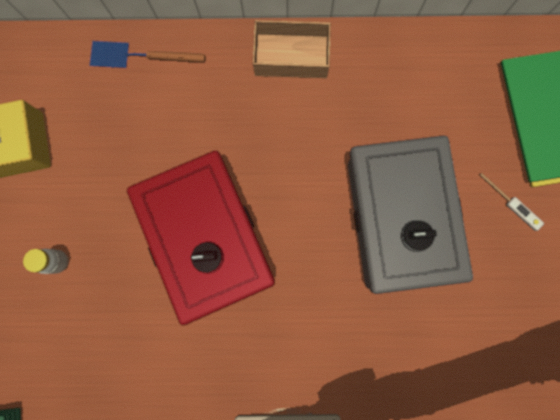

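The top view shows the red carrier with its cap at about (207,257), white line to the left. The grey carrier's cap is at about (418,236), well clear to the right. Next I measure the red cap's axis, bar direction and height.

```bash
python3 - <<'E'
from h import *
res={}
for n,(u0,v0) in(('scene',(362,206)),('top',(207,257))):
    z=np.load(f'{n}0.npz'); im,d=z['im'],z['d']; p=cloud(n,d); hsv=cv2.cvtColor(im,cv2.COLOR_BGR2HSV)
    m=((hsv[...,0]<8)|(hsv[...,0]>172))&(hsv[...,1]>120)&(d>0)
    lid=m&(p[...,2]>.118)&(p[...,2]<.145); 
    pts=p[lid]; r=cv2.minAreaRect((pts[:,:2]*1000).astype(np.float32)); print(n,'lid',r,np.median(pts[:,2]))
    v,u=np.mgrid[:420,:560]; near=(abs(u-u0)<32)&(abs(v-v0)<32)
    top=near&(d>0)&(p[...,2]>.165)
    q=p[top]; print('highpts',len(q),np.percentile(q[:,2],[50,90,98]))
    bar=q[q[:,2]>np.percentile(q[:,2],90)-.006]; r=cv2.minAreaRect((bar[:,:2]*1000).astype(np.float32)); print('bar',r,len(bar))
    w=near&(hsv[...,2]>150)&(hsv[...,1]<60); print('white px',w.sum(), u[w].mean(),v[w].mean(), np.median(p[w],axis=0))
    blk=near&(hsv[...,2]<60)&(d>0)
    k=p[blk&(p[...,2]>.14)]; print('blk z hist',np.histogram(k[:,2],np.arange(.13,.22,.005)))
    cv2.imwrite(f'pics/{n}1.png',cv2.resize(im[v0-35:v0+35,u0-35:u0+35],(400,400),interpolation=cv2.INTER_CUBIC))
a=cv2.imread('pics/scene1.png');b=cv2.imread('pics/top1.png');cv2.imwrite('pics/c1.png',np.hstack([a,b]))
E
```

```text
scene lid ((502.6991271972656, 176.01332092285156), (313.08990478515625, 209.9615478515625), 23.204547882080078) 0.1314156920934215
highpts 277 [0.18837622 0.19538279 0.19704184]
bar ((457.32257080078125, 156.50921630859375), (45.05970001220703, 16.79245948791504), 89.64834594726562) 132
white px 10 368.5 198.0 [0.45505047 0.16722835 0.1954015 ]
blk z hist (array([  0,   0,   3,   4,  20, 164,  95,  27,  27,  31,  31,  25,  52,
        12,   0,   0,   0]), array([0.13 , 0.135, 0.14 , 0.145, 0.15 , 0.155, 0.16 , 0.165, 0.17 ,
       0.175, 0.18 , 0.185, 0.19 , 0.195, 0.2  , 0.205, 0.21 , 0.215]))
top lid ((500.4683837890625, 176.26089477539062), (309.19488525390625, 210.26641845703125), 23.13520050048828) 0.12914999092659238
highpts 199 [0.19142185 0.19381781 0.19507682]
bar ((454.7840881347656, 156.40692138671875), (13.85459041595459, 44.318302154541016), 4.388962268829346) 174
white px 12 197.25 256.5833333333333 [0.45315911 0.16518619 0.19199522]
blk z hist (array([  0,   0,   1,   0,  38, 346,  20,   3,   6,   3,   7,  23,  86,
         4,   0,   0,   0]), array([0.13 , 0.135, 0.14 , 0.145, 0.15 , 0.155, 0.16 , 0.165, 0.17 ,
       0.175, 0.18 , 0.185, 0.19 , 0.195, 0.2  , 0.205, 0.21 , 0.215]))
```

View pics/c1.png

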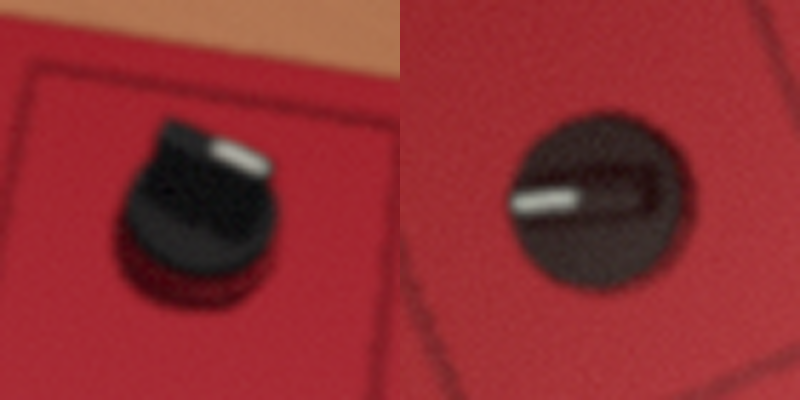

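The red carrier's yaw is about 23.2°. Its cap axis is at (0.455, 0.1565) in both views, bar yaw is about 93°, and the bar top is at about 0.194. The thread is visible. I'll move over it along an arc, high enough to clear the grey cap.

Call:
{"api": "servo_tool", "payload": {"deltas": [[[0, -2.0, -2.5], -0.03, 8.5], [[0, -3.0, -2.5], -0.06, 8.5], [[0, -3.3, -2.0], -0.06, 8.5], [[0, -3.8, -1.0], -0.065, 8.5], [[0, -3.9, 0], -0.065, 8.5], [[0, -3.9, 0], -0.065, 8.5], [[0, -3.9, 0], -0.065, 8.5], [[0, -3.9, 0], -0.065, 8.5], [[0, -3.9, 0], -0.065, 8.5], [[0, -3.9, 0], -0.065, 8.5], [[0, -3.9, 0], -0.065, 8.5], [[0, -3.9, 0], -0.065, 8.5]]}}

```text
clock: 1.1
position: [0.5049, -0.3692, 0.3066]
ee_rot: [0.958, -0.288, -0.006, -0.003]
ft_force: [1.1, -0.7, -0.2]
grip_width: 0.997
```

Call:
{"api": "servo_tool", "payload": {"deltas": [[[-1.4, -3.7, 0], -0.053, 8.5], [[-1.4, -3.7, 0], -0.053, 8.5], [[-1.4, -3.7, 0], -0.053, 8.5], [[-1.4, -3.7, 0], -0.053, 8.5], [[-1.4, -3.7, 0], -0.053, 8.5], [[-1.4, -3.7, 0], -0.053, 8.5], [[-1.4, -3.7, 0], -0.053, 8.5], [[-1.4, -3.7, 0], -0.053, 8.5], [[-1.4, -3.7, 0], -0.053, 8.5], [[-1.4, -3.7, 0], -0.053, 8.5], [[-1.4, -3.5, 0], -0.053, 8.5], [[-1.2, -2.5, 0], -0.05, 8.5]]}}

```text
clock: 2.1
position: [0.4647, 0.1069, 0.3055]
ee_rot: [0.999, 0.045, -0.009, -0.007]
ft_force: [0.2, 0.7, 0.1]
grip_width: 0.998
```

```bash
cat >> h.py <<'E'
def status(tx=None,tyaw=None):
    s=telemetry.get_obs(); M=R.from_quat(s['ee_rot']).as_matrix(); yaw=np.degrees(np.arctan2(M[1,0],M[0,0]))
    print('t',round(s['clock'],2),'pos',np.round(s['position'],4),'yaw',yaw.round(2),'tool z',M[:,2].round(3),'F',np.round(s['ft_force'],1),'T',np.round(s['torque'],2),'g',round(s['grip_width'],3),'q',np.round(s['joint_pos'],2))
    if tx is not None: print('need tool cm',(M.T@(np.array(tx)-s['position'])*100).round(2),'turn',np.radians(yaw-tyaw).round(3))
    return s
E
python3 -c "
from h import *
status([.4555,.1565,.25],3.5)"
```

```text
t 2.1 pos [0.4647 0.1069 0.3055] yaw 5.17 tool z [-0.018  0.013 -1.   ] F [0.2 0.7 0.1] T [-0.   -0.07 -0.02] g 0.998 q [ 0.45  0.02 -0.76  1.67 -0.    1.47 -0.22]
need tool cm [-0.38 -4.95  5.63] turn 0.029
```

Call:
{"api": "servo_tool", "payload": {"deltas": [[[-0.2, -2.5, 2.5], 0.03, 8.5], [[-0.1, -2.0, 2.0], 0, 8.5], [[0, 0, 0], 0, 8.5]]}}

```text
clock: 2.35
position: [0.4536, 0.1608, 0.2612]
ee_rot: [0.999, 0.036, -0.007, -0.007]
ft_force: [0.2, -0.2, -0.5]
grip_width: 0.997
```

```bash
python3 - <<'E'
from h import *
status([.4555,.1565,.21],3.5)
for n,(u,v) in(('scene',(362,206)),('top',(207,257))):
    im,d=eyes.camera(n); cv2.imwrite(f'pics/{n}2.png',cv2.resize(im[max(v-80,0):v+80,u-80:u+80],(400,400),interpolation=cv2.INTER_CUBIC))
cv2.imwrite('pics/c2.png',np.hstack([cv2.imread('pics/scene2.png'),cv2.imread('pics/top2.png')]))
E
```

```text
t 2.35 pos [0.4536 0.1608 0.2612] yaw 4.13 tool z [-0.014  0.013 -1.   ] F [ 0.2 -0.2 -0.5] T [-0.   -0.02  0.04] g 0.997 q [ 0.38  0.06 -0.82  1.74  0.03  1.37 -0.37]
need tool cm [0.23 0.51 5.11] turn 0.011
```

View pics/c2.png

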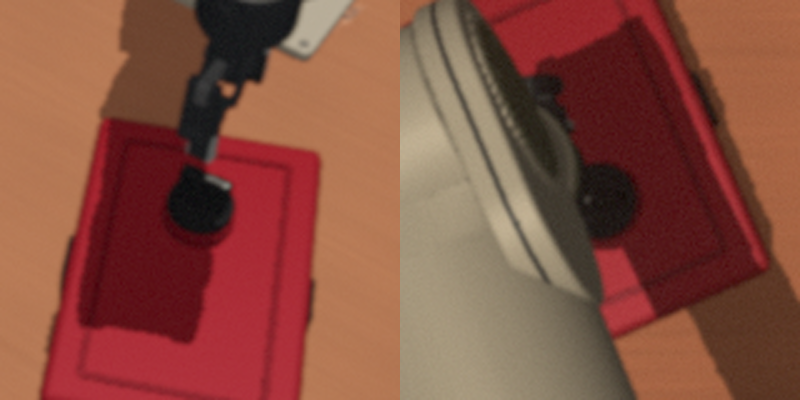

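The gripper hangs above the cap: in the scene crop, the finger at (200,110) stands over the cap at (200,200). Descending in two stages, with alignment first.

Call:
{"api": "servo_tool", "payload": {"deltas": [[[0.2, 0.4, 2.0], 0.01, 8.5], [[0, 0.1, 2.0], 0, 8.5], [[0, 0, 1.0], 0, 8.5], [[0, 0, 0], 0, 8.5]]}}

```text
clock: 2.78
position: [0.4606, 0.1488, 0.2144]
ee_rot: [1.0, 0.026, -0.004, -0.006]
ft_force: [-0.0, 0.6, 0.0]
grip_width: 0.999
```

```bash
python3 -c "
from h import *
status([.4555,.1565,.165],3.5)"
```

```text
t 2.78 pos [0.4606 0.1488 0.2144] yaw 2.98 tool z [-0.008  0.012 -1.   ] F [-0.   0.6  0. ] T [-0.02 -0.03  0.  ] g 0.999 q [ 0.38  0.1  -0.81  1.81  0.06  1.27 -0.39]
need tool cm [-0.43 -0.73  4.95] turn -0.009
```

Call:
{"api": "servo_tool", "payload": {"deltas": [[[-0.4, -0.7, 0.5], 0, 8.5], [[0, 0, 1.0], 0, 8.5], [[0, 0, 0], 0, 8.5], [[0, 0, 0], 0, 8.5]]}}

```text
clock: 3.12
position: [0.4573, 0.1552, 0.2006]
ee_rot: [1.0, 0.024, -0.003, -0.006]
ft_force: [-0.2, -0.1, -0.4]
grip_width: 0.994
```

```bash
python3 -c "
from h import *
status([.4555,.1565,.165],3.5)"
```

```text
t 3.12 pos [0.4573 0.1552 0.2006] yaw 2.8 tool z [-0.006  0.012 -1.   ] F [-0.2 -0.1 -0.4] T [ 0.01 -0.02 -0.01] g 0.994 q [ 0.37  0.1  -0.81  1.83  0.07  1.24 -0.42]
need tool cm [-0.15 -0.1   3.56] turn -0.012
```

Call:
{"api": "servo_tool", "payload": {"deltas": [[[-0.1, -0.1, 1.0], -0.01, 8.5], [[0, 0, 1.0], 0, 8.5], [[0, 0, 1.0], 0, 8.5], [[0, 0, 0.4], 0, 8.5], [[0, 0, 0], 0, 8.5], [[0, 0, 0], 0, 8.5]]}}

```text
clock: 3.62
position: [0.4561, 0.1568, 0.1634]
ee_rot: [1.0, 0.03, -0.003, -0.006]
ft_force: [0.6, 0.3, 0.3]
grip_width: 0.996
```

```bash
python3 -c "
from h import *
status([.4555,.1565,.165],3.5)"
```

```text
t 3.62 pos [0.4561 0.1568 0.1634] yaw 3.47 tool z [-0.006  0.012 -1.   ] F [0.6 0.3 0.3] T [ 0.06 -0.02 -0.02] g 0.996 q [ 0.35  0.14 -0.81  1.88  0.1   1.16 -0.44]
need tool cm [-0.06  0.03 -0.16] turn -0.001
```

Call:
{"api": "servo_tool", "payload": {"deltas": [[[0, 0, 0], 0, 0.5], [[0, 0, 0], 0, 0.5], [[0, 0, 0], 0, 0.5], [[0, 0, 0], 0, 0.5], [[0, 0, 0], 0, 0.5], [[0, 0, 0], 0, 0.5], [[0, 0, 0], 0, 0.5], [[0, 0, 0], 0, 0.5]], "force": 60}}

```text
clock: 4.28
position: [0.4558, 0.157, 0.1647]
ee_rot: [1.0, 0.03, -0.003, -0.006]
ft_force: [-0.9, -0.1, -1.5]
grip_width: 0.15
```

```bash
python3 -c "
from h import *
status([.4555,.1565,.163],3.5)"
```

```text
t 4.28 pos [0.4558 0.157  0.1647] yaw 3.48 tool z [-0.006  0.012 -1.   ] F [-0.9 -0.1 -1.5] T [ 0.02 -0.22  0.04] g 0.15 q [ 0.35  0.14 -0.81  1.88  0.1   1.17 -0.43]
need tool cm [-0.03  0.05  0.17] turn -0.0
```

Gripped; the opening is close to the 14 mm bar. Turning clockwise (+ about tool z) while sinking 4.8 mm/rad.

Call:
{"api": "servo_tool", "payload": {"deltas": [[[0, 0, 0.03], 0.06, 0.5], [[0, 0, 0.03], 0.08, 0.5], [[0, 0, 0.04], 0.08, 0.5], [[0, 0, 0.04], 0.08, 0.5], [[0, 0, 0.04], 0.08, 0.5], [[0, 0, 0.04], 0.08, 0.5]]}}

```text
clock: 4.78
position: [0.4562, 0.1568, 0.1624]
ee_rot: [0.978, -0.206, -0.003, -0.005]
ft_force: [-0.5, -0.2, 0.1]
grip_width: 0.153
```

```bash
python3 -c "
from h import *
status([.4555,.1565,.158],-66.8)"
```

```text
t 4.78 pos [0.4562 0.1568 0.1624] yaw -23.8 tool z [-0.004  0.011 -1.   ] F [-0.5 -0.2  0.1] T [-0.15 -0.12  0.1 ] g 0.153 q [ 0.31  0.14 -0.77  1.88  0.09  1.16 -0.91]
need tool cm [-0.05  0.06  0.44] turn 0.75
```

Call:
{"api": "servo_tool", "payload": {"deltas": [[[0, 0, 0.04], 0.08, 0.5], [[0, 0, 0.04], 0.08, 0.5], [[0, 0, 0.04], 0.08, 0.5], [[0, 0, 0.04], 0.08, 0.5], [[0, 0, 0.04], 0.08, 0.5], [[0, 0, 0.04], 0.08, 0.5], [[0, 0, 0.04], 0.08, 0.5]]}}

```text
clock: 5.37
position: [0.4566, 0.1563, 0.1595]
ee_rot: [0.877, -0.481, -0.003, -0.004]
ft_force: [-0.7, -0.8, 0.4]
grip_width: 0.156
```

```bash
python3 -c "
from h import *
status([.4555,.1565,.158],-66.8)"
```

```text
t 5.37 pos [0.4566 0.1563 0.1595] yaw -57.45 tool z [-0.002  0.01  -1.   ] F [-0.7 -0.8  0.4] T [-0.29 -0.02  0.18] g 0.156 q [ 0.27  0.13 -0.72  1.89  0.09  1.15 -1.49]
need tool cm [-0.07  0.08  0.15] turn 0.163
```

Call:
{"api": "servo_tool", "payload": {"deltas": [[[0, 0, 0.02], 0.05, 0.5], [[0, 0, 0.02], 0.05, 0.5], [[0, 0, 0.02], 0.05, 0.5], [[0, 0, 0.01], 0.05, 0.5]]}}

```text
clock: 5.7
position: [0.4566, 0.1561, 0.1586]
ee_rot: [0.821, -0.57, -0.003, -0.003]
ft_force: [-1.4, -0.8, 0.3]
grip_width: 0.153
```

```bash
python3 -c "
from h import *
status([.4555,.1565,.158],-66.8)"
```

```text
t 5.7 pos [0.4566 0.1561 0.1586] yaw -69.55 tool z [-0.002  0.008 -1.   ] F [-1.4 -0.8  0.3] T [-0.26  0.06  0.74] g 0.153 q [ 0.25  0.13 -0.71  1.89  0.08  1.15 -1.7 ]
need tool cm [-0.08  0.09  0.06] turn -0.048
```

The moment has risen from 0.18 to 0.74 N m, so the cap is at its stop. One more small press to confirm.

Call:
{"api": "servo_tool", "payload": {"deltas": [[[0, 0, 0], 0.04, 0.5], [[0, 0, 0], 0.04, 0.5], [[0, 0, 0], 0.03, 0.5]]}}

```text
clock: 5.95
position: [0.4565, 0.1562, 0.1586]
ee_rot: [0.789, -0.614, -0.002, -0.002]
ft_force: [-0.7, -1.9, -0.4]
grip_width: 0.151
```

```bash
python3 -c "
from h import *
status([.4555,.1565,.158],-66.8)"
```

```text
t 5.95 pos [0.4565 0.1562 0.1586] yaw -75.79 tool z [-0.001  0.006 -1.   ] F [-0.7 -1.9 -0.4] T [-0.51 -0.12  2.18] g 0.151 q [ 0.24  0.13 -0.7   1.89  0.09  1.15 -1.81]
need tool cm [-0.06  0.09  0.06] turn -0.157
```

Moment 2.2 N m: firmly at the stop. Release by opening in place, then rise.

Call:
{"api": "servo_tool", "payload": {"deltas": [[[0, 0, 0], 0, 8.5], [[0, 0, 0], 0, 8.5], [[0, 0, 0], 0, 8.5], [[0, 0, 0], 0, 8.5], [[0, 0, 0], 0, 8.5], [[0, 0, 0], 0, 8.5], [[0, 0, 0], 0, 8.5], [[0, 0, 0], 0, 8.5]]}}

```text
clock: 6.62
position: [0.4568, 0.1562, 0.1586]
ee_rot: [0.789, -0.614, -0.002, -0.002]
ft_force: [0.1, -2.0, -1.1]
grip_width: 0.995
```

Call:
{"api": "servo_tool", "payload": {"deltas": [[[0, 0, -1.0], 0, 8.5], [[0, 0, -2.0], 0, 8.5], [[0, 0, -3.0], 0, 8.5], [[0, 0, -3.0], 0, 8.5], [[0, 0, -3.0], 0, 8.5], [[-3, 0, -1.0], 0, 8.5], [[-3, 0, 0], 0, 8.5], [[-3, 0, 0], 0, 8.5], [[-3, 0, 0], 0, 8.5], [[-3, 0, 0], 0, 8.5], [[-2, 0, 0], 0, 8.5], [[0, 0, 0], 0, 8.5]]}}

```text
clock: 7.62
position: [0.4128, 0.3254, 0.3061]
ee_rot: [0.788, -0.616, -0.002, -0.006]
ft_force: [-0.1, 0.2, -0.7]
grip_width: 0.999
```

```bash
python3 - <<'E'
from h import *
status()
for n,(u0,v0) in(('scene',(362,208)),('top',(207,257))):
    im,d=eyes.camera(n); p=cloud(n,d); v,u=np.mgrid[:420,:560]; hsv=cv2.cvtColor(im,cv2.COLOR_BGR2HSV)
    near=(abs(u-u0)<28)&(abs(v-v0)<28)&(d>0); q=p[near&(p[...,2]>.165)&(p[...,2]<.2)]
    if len(q)>40:
        z=np.percentile(q[:,2],90); b=q[q[:,2]>z-.006]; print(n,z,cv2.minAreaRect((b[:,:2]*1000).astype(np.float32)))
    w=near&(hsv[...,2]>140)&(hsv[...,1]<60)
    if w.sum(): print('white',w.sum(),np.median(p[w],axis=0))
    g=(204,135) if n=='scene' else (418,236)
    P=lambda c:cv2.resize(im[c[1]-50:c[1]+50,c[0]-50:c[0]+50],(300,300),interpolation=cv2.INTER_CUBIC)
    o=np.load(f'{n}0.npz')['im']; I=im.copy(); a,b2=P((u0,v0)),P(g); im=o; globals()[n]=np.hstack([a,b2]); 
cv2.imwrite('pics/c3.png',np.vstack([scene,top]))
E
```

```text
t 7.62 pos [0.4128 0.3254 0.3061] yaw -76.09 tool z [ 0.004  0.011 -1.   ] F [-0.1  0.2 -0.7] T [ 0.01  0.02 -0.02] g 0.999 q [ 0.03  0.15 -0.86  1.57  0.11  1.46 -2.16]
scene 0.18962653321438816 ((457.2513122558594, 156.489990234375), (45.84158706665039, 13.821745872497559), 22.831342697143555)
white 14 [0.46506796 0.16070131 0.18820595]
top 0.187778252289915 ((454.6688537597656, 156.47506713867188), (45.639198303222656, 14.110201835632324), 23.279142379760742)
white 20 [0.46270207 0.15994009 0.18665162]
```

View pics/c3.png

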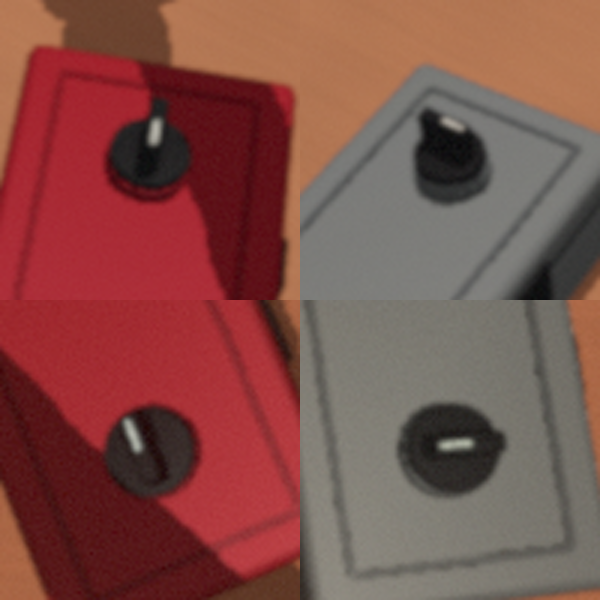

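The crops show the red bar parallel to the long side (22.8° and 23.3° against the lid's 23.2°), with its top sunk to about 0.188 and the white line on the +x half. The grey cap looks unmoved and the gripper is clear of everything.

```bash
python3 -c "
from h import *
print(order.hand_in())"
```

```text
the job is handed in; nothing more can be done
None
```

I screwed the red carrier's vent cap down clockwise to its stop, let go of it, moved the arm clear, and handed the job in at about 7.7 s.

- **Tightness:** the turning moment rose from about 0.2 to 2.2 N m at the stop. After release the bar read 22.8° and 23.3° in the two views, against 23.2° for the carrier's long side.
- **Height:** the bar's top measured about 0.188 m (0.190 in the scene view), against 0.187 m expected when tight. It had stood at about 0.194 m before.
- **Grey cap:** I never approached it. In the last pictures it looked the same as at the start, but I did not measure its angle.
- **Disagreements:** the two views differed by about 2 mm in position, which is within the calibration. At the stop the gripper turned about 9° past the bar, and this left no visible effect. No check failed.

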